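# Uncouple the specimen shaker

### The job

The blue lid on one of the jars clipped to the specimen shaker has ridden up: press it down until it is fully home. Then pull the red tab of the spring latch on the blue drawbar sideways, towards the robot, lift the drawbar's end off the ball stud of the drive while the latch is open, and finish with the gripper still holding that end steady, raised at least 5 cm from where it lay. Leave the other things on the table where they stand.

Things in the scene. Friction and masses are not known exactly. Their poses are not given: they have to be found in the camera images.
- shaker: white specimen shaker, fixed (place and yaw vary). Origin on the table under its middle; +y runs from drive to jar deck, -x is the side facing the robot, z up. Drive block 150 x 120 x 30 mm (x, y, z) centred at y = -105 mm carries the ball stud; deck 270 x 110 mm, 40 mm high, centred at y = 130 mm, carries three jars in a row at x = -70, 0, 70 mm, y = 135 mm.
- ball_top (a point): top of the steel ball stud (ball 32 mm across, flat underneath, on a 10 mm neck), in the shaker at (0, -105, 88) mm; its axes are the shaker's. The coupler covers it at the start.
- drawbar: blue hinged bar, 20 mm wide. Origin on its hinge axis (along the shaker's x, at y = 85 mm, 80 mm above the table). Level, its axes are the shaker's; 190 mm along its -y sits the coupler, a 46 x 46 mm cap over the ball. Its end swings up only, at most 0.6 rad, and falls back when let go (0.28 to 0.46 kg). While the latch is shut its bolt lets it rise only about 2 mm.
- coupler (a point): centre of the top face of the coupler cap, at (0, -190, 16) mm in the drawbar's frame; 96 mm above the table when coupled, 8 mm above ball_top.
- latch_tab (a point): grip point of the upright red latch tab on the coupler, 15 mm below the tab's top edge, 27 mm above the steel slide plate under it; axes as the drawbar's. Tab 12 mm thick (x), 28 mm wide (y), 42 mm tall. With the latch shut at (-4, -190, 47) mm in the drawbar's frame; moves with the latch. The drawbar can be lifted by this tab.
- latch (a joint): latch travel in m: 0 shut, at most 0.014 pulled. Pulling moves the tab along the drawbar's own -x (sideways, towards the side facing the robot). A spring draws it back: 3.6 N shut, 7.8 N at full travel. The bolt is clear of the ball from about 0.0075 m; held there, the drawbar can be lifted.
- lid_blue (a joint): how far the blue lid has ridden up, in m: 0 fully home, 0.005 to 0.009 at the start. It slides straight down with about 6 N of friction and stays where it is left.
- lid_blue_top (a point): centre of the top of the blue jar lid, a disc 54 mm across and 16 mm thick (the only blue lid). Fully home its top is 114 mm above the table.
- jar_blue: glass jar with the blue lid, 56 mm across, in one of the three clips of the deck (which one varies), held fast. Origin: centre of its underside.
- jar_white1: the same jar with a white lid already home, held fast in another clip. Origin: centre of its underside. Top 114 mm above the table.
- jar_white2: another jar with a white lid already home, held fast. Origin: centre of its underside. Top 114 mm above the table.
- tube_rack: bystander: clear rack of stoppered test tubes, 220 x 70 x 118 mm, in the white tray. Origin: centre of its underside.
- amber_bottle: bystander: amber bottle, 60 mm across, 120 mm tall. Origin: centre of its underside.
- dark_bottle: bystander: dark brown bottle with a black cap, 56 mm across, 100 mm tall. Origin: centre of its underside.
- forceps_cup: bystander: clear cup of forceps, 76 mm across, 180 mm tall with the forceps. Origin: centre of its underside.
- spare_jar: bystander: loose jar with a white lid, 56 mm across, 74 mm tall. Origin: centre of its underside.
- steel_bowl: bystander: steel bowl, 90 mm across, 40 mm tall. Origin: centre of its underside.

How it is judged (in metres and radians):
On the way, in this order (a step that is already met when the one before it is completed fails the run):
1. the blue lid is pressed fully home while the drawbar is still coupled (value of joint lid_blue below 0.0015 m and z of coupler in the frame of ball_top below 0.014 m), for 0.2 s.
2. the latch is pulled open with the coupler still down on the ball (value of joint latch above 0.007 m and z of coupler in the frame of ball_top below 0.018 m), for 0.05 s.
At the end, for the whole second after the job is handed in: The blue lid is within 1.5 mm of fully home; the coupler is at least 45 mm higher than where it lay on the ball, still, and the fingers are touching the drawbar or its latch with more than 1 N, so that only the gripper keeps it up (value of joint lid_blue below 0.0015 m and z of coupler in the frame of ball_top above 0.053 m and contact force between the fingers and drawbar above 1 N and linear speed of drawbar below 0.03 m/s and angular speed of drawbar below 0.15 rad/s); the arm keeps its last pose, push and grip.
It fails at once if a bystander (tube rack, bottles, forceps cup, loose jar, bowl) is moved more than 3 cm (distance of any of tube_rack, amber_bottle, dark_bottle, forceps_cup, spare_jar, steel_bowl from where it was at the start of the episode above 0.03 m).
It also fails if it takes over 45 s, if anything falls off the work surface, if the arm or the gripper's body presses on something with over 40 N, if the wrist force passes 120 N, or if a joint passes its speed limit or range.

### The arm

A 7-joint arm with a two-finger parallel gripper is mounted at the origin on the work surface. World frame = base frame: x ahead of the robot, y to its left, z up, the work surface at z = 0. Lengths are in m, angles in degrees, forces in N, time in s.
With the tool pointing down it reaches from about 0.35 to 0.9 m from the base axis. Payload 8.1 kg.
Tool frame: the origin (TCP) lies where the fingers leave the gripper's body, on its centre line; the fingertips stand 73 mm ahead of it and the grasp point (between the pads) lies 54 mm ahead of it; z points along the fingers, y is the line along which they close (so a half turn about z gives the same grasp; the last joint's range is limited). The gripper opens to 85 mm and grips with 20 to 120 N. Pads are 22 mm wide; open, the fingers measure 114 mm over their backs; the gripper's body (76 mm by 85 mm) begins 54 mm behind the grasp point. The pads swing forward as they close: fully open they stand 13 mm farther back than shut.
Start: joints at [-76.983, 24.895, 1.432, 90.138, -0.665, 64.973, -4.303], TCP at [0.202, 0.591, 0.304] pointing down, gripper open.
Joint ranges: [-149.89, 149.89], [-25.12, 119.58], [-72.63, 75.52], [4.76, 147.25], [-75.54, 255.54], [6.69, 114.76], [-157.13, 157.13]. Speed limits (degrees/s): [127.2, 127.2, 172.46, 172.46, 180, 180, 180].

### API

Orientations are given as a 3x3 rotation matrix whose columns are the frame's x, y, z axes.
In Python, from station import * gives the robot as it stands. The module is installed in compiled form; this text tells all that it offers.
- The arm moves only by the tool send_rows, never from a script. Its argument "series" is text: rows parted by semicolons, each of 7 numbers parted by spaces: the turn, a rotation vector about the tool's x, y, z in units of 8 degrees (1.0 is 8 degrees), then the shift along the tool's x, y, z in units of 30 mm (1.0 is 30 mm), then the finger opening in mm, from 0 to 85.4. In form: wx wy wz x y z claw; .... A call has 1 to 12 rows; each row shifts and turns the commanded pose from where the row before left it, along the tool's axes as they then stand; what a row does not reach is not made up. A row lasts 1/10 s, in which the tool goes at most 50 mm and 8.59 degrees, less where a joint would pass 70% of its speed; a pose out of reach is approached as far as the arm can. A call is refused whole if a number of a shift passes 1 or a number of a turn 1, either way. A call with a gripper value outside its range is refused whole. The fingers move at their own pace and stop on an object; the grip force is fixed at half the most. Time passes only in rows, so rows that do not move let the fingers close. It gives the time, the measured TCP pose, the force, the opening and the grip force at its end, in the units of the state.
- state(): the state, without advancing time (a new reading comes with each control period).
- grab_frame(name): name is "scene" or "side" or "wrist"; returns a dict with "image" (400x640x3 uint8, blue, green, red), "camera_matrix" (3x3 intrinsics, pixels), "R" (3x3) and "t" (3): a world point X has camera coordinates R X + t. Camera axes: x right, y down, z forward; pixel columns grow to the right and rows downward; lengths in m; the calibration is good to about 2 mm. A picture is of the moment at which its call begins. There is no depth.
- finish_job(): hands the job in; it is judged then, once.
Trained networks look in a picture, given as the dict that the camera call returned (one of the last four; its "shot" number tells which), for a name from the list of things; names that differ only in an ending like _2 or _b are one class to them, and where a whole thing is asked for, a point or a joint stands for the part that bears it (a point fixed in the world has none). Each returns a list of dicts, best first, with "score" (0 to 1); they miss things now and then, are a little off and sometimes report something else, mostly with a low value. They report only what shows in the picture. A call takes as long as a camera call.
- spot_in(query, picture): "box" ([centre column, centre row, width, height] in pixels, round what is visible of it).
The state is a dict: "time": time; "qpos": joint angles; "qvel": joint speeds; "tau": joint torques, N m; "ee_pos": TCP position; "orientation": TCP orientation; "contact_force": force on the tool from outside, world axes, zero at the start; "moment": the same for the moment, N m; "finger_gap": opening from 0.0 (shut) to 1.0 (fully open); "finger_force": force on a finger pad.
Only numpy, scipy, OpenCV 4.12 (cv2) and the standard library are available. Lean on these libraries where they do the work, as an engineer would, in place of code of your own. Each camera call takes 0.05 s, during which the arm holds its last target. There are 200 camera calls.

## Working session

There is one attempt and no reset: what is moved stays moved. The work goes in short steps, Python scripts to look and compute and a tool call to move; the robot and the scene stay as the last step left them, time stands still between calls to the robot, and variables do not carry over. Pictures are saved under pics/ and viewed, at most 10 in all, crops included, and the job is handed in when it is done.

Besides the shell and the picture viewer there is one more tool, called by a JSON object that holds its "op" and its "data", one argument or row to a line. send_rows: Moves the arm, as the interface text tells. Its arguments: {"type":"object","properties":{"series":{"type":"string"}},"required":["series"]}

```bash
mkdir -p pics
cat > h.py <<'E'
from station import *
import numpy as np, cv2
def ray(f,u,v):
    K=np.array(f["camera_matrix"]);R=np.array(f["R"]);t=np.array(f["t"]).ravel()
    d=R.T@np.linalg.inv(K)@np.array([u,v,1.]);return -R.T@t,d
def atz(f,u,v,z):
    c,d=ray(f,u,v);return c+d*(z-c[2])/d[2]
def proj(f,X):
    p=np.array(f["camera_matrix"])@(np.array(f["R"])@np.array(X)+np.array(f["t"]).ravel());return p[:2]/p[2]
E
python3 - <<'E'
from h import *
np.set_printoptions(precision=3,suppress=True)
s=state();print(s["time"],s["ee_pos"],s["orientation"],s["finger_gap"])
for n in("scene","side"):
    f=grab_frame(n);cv2.imwrite(f"pics/{n}0.png",f["image"]);print(n,ray(f,320,200))
    for q,z in(("lid_blue_top",.121),("coupler",.096),("latch_tab",.127),("jar_white1",.06),("shaker",.04),("drawbar",.09),("jar_blue",.06),("forceps_cup",.09),("amber_bottle",.06),("dark_bottle",.05),("spare_jar",.04),("steel_bowl",.02),("tube_rack",.06)):
        for r in spot_in(q,f)[:2]: print(q,round(r["score"],2),np.round(r["box"]),atz(f,*r["box"][:2],z))
E
```

```text
0.0 [0.202 0.591 0.303] [[-0.946  0.324 -0.   ]
 [ 0.324  0.946 -0.002]
 [-0.    -0.002 -1.   ]] 0.9988499821205564
scene (array([1.273, 0.167, 1.196]), array([-0.528, -0.106, -0.843]))
lid_blue_top 0.75 [373. 174.  20.  15.] [0.485 0.158 0.121]
lid_blue_top 0.42 [369. 222.  24.  29.] [0.638 0.169 0.121]
coupler 0.95 [314. 188.  77.  21.] [0.548 0.004 0.096]
latch_tab 0.64 [287. 183.  11.  16.] [ 0.57  -0.067  0.127]
jar_white1 0.96 [370. 199.  26.  22.] [0.527 0.16  0.06 ]
jar_white1 0.65 [368. 224.  26.  30.] [0.609 0.167 0.06 ]
shaker 0.91 [324. 213. 125.  91.] [0.589 0.042 0.04 ]
shaker 0.54 [314. 187.  80.  22.] [ 0.509 -0.004  0.04 ]
drawbar 0.61 [316. 190.  84.  28.] [0.55 0.01 0.09]
jar_blue 0.82 [372. 177.  21.  28.] [0.452 0.156 0.06 ]
forceps_cup 0.85 [182. 207.  37.  51.] [ 0.682 -0.334  0.09 ]
amber_bottle 0.66 [200. 144.  27.  38.] [ 0.443 -0.377  0.06 ]
amber_bottle 0.59 [318. 190.  81.  27.] [0.53  0.012 0.06 ]
dark_bottle 0.72 [171. 177.  24.  27.] [ 0.571 -0.421  0.05 ]
dark_bottle 0.34 [322. 213. 128.  91.] [0.595 0.038 0.05 ]
spare_jar 0.9 [234. 247.  24.  33.] [ 
[... 512 characters left out ...]
white1 0.59 [312. 178.  22.  22.] [0.612 0.185 0.06 ]
shaker 0.73 [306. 220. 112.  87.] [0.526 0.014 0.04 ]
drawbar 0.94 [319. 214.  46.  53.] [ 0.551 -0.025  0.09 ]
drawbar 0.47 [253. 141.  65.  42.] [0.482 0.424 0.09 ]
jar_blue 0.75 [275. 188.  21.  29.] [0.481 0.176 0.06 ]
forceps_cup 0.64 [417. 280.  34.  64.] [ 0.682 -0.35   0.09 ]
amber_bottle 0.71 [332. 332.  29.  46.] [ 0.43  -0.398  0.06 ]
dark_bottle 0.78 [390. 321.  27.  39.] [ 0.574 -0.414  0.05 ]
spare_jar 0.83 [401. 242.  22.  31.] [ 0.747 -0.172  0.04 ]
steel_bowl 0.8 [273. 310.  31.  33.] [ 0.33  -0.255  0.02 ]
tube_rack 0.62 [254. 142.  62.  46.] [0.497 0.463 0.06 ]
tube_rack 0.32 [389. 323.  30.  42.] [ 0.567 -0.424  0.06 ]
```

View pics/scene0.png

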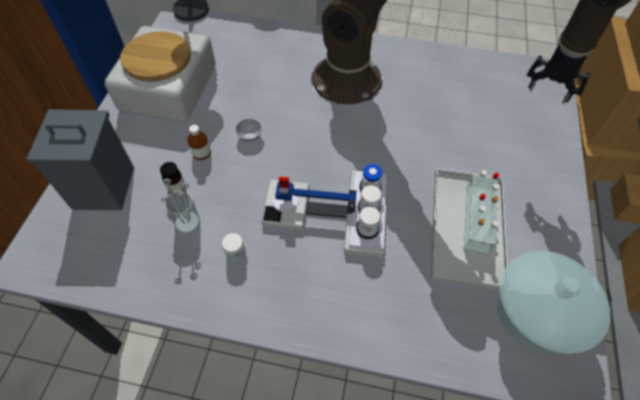

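View pics/side0.png

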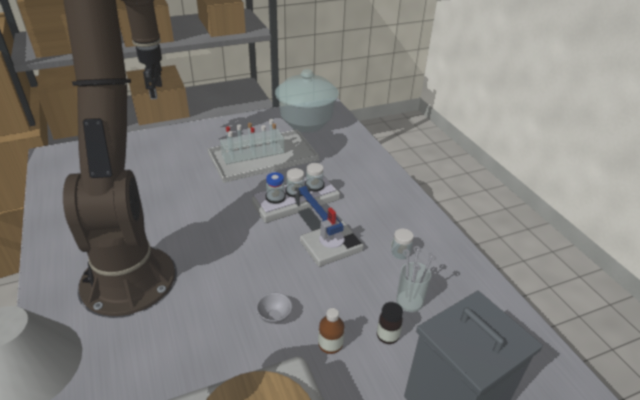

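The scene picture shows the shaker mid-table, with the blue lid at about (373,173), the white lids at (371,194) and (369,216), and the red tab at (284,183). The side picture has the blue lid at (275,180) and the tab at (331,215). The shaker yaw is about 5°. I'll turn the tool to line up with it and move above it for a close wrist view.

{"op": "send_rows", "data": {
  "series": "0 0 1 0 0 0 85;0 0 1 0 0 0 85;0 0 1 0 0 0 85;0 0 1 0 0 0 85;0 0 1 0 0 0 85;0 0 1 0 0 0 85;0 0 1 0 0 0 85;0 0 1 0 0 0 85;0 0 0.25 -1 0 0 85;0 0 0 -1 0.5 0 85;0 0 0 -1 0.5 0 85;0 0 0 -1 0.5 0 85"
}}

```text
time: 2.6
ee_pos: [0.2594, 0.4749, 0.304]
orientation: [[-0.089, 0.996, 0.0], [0.996, 0.089, 0.0], [0.0, 0.0, -1.0]]
contact_force: [0.8, -0.1, 0.9]
finger_gap: 0.994
finger_force: 0.0
```

{"op": "send_rows", "data": {
  "series": "0 0 0 -1 0.5 0 0;0 0 0 -1 0.5 0 0;0 0 0 -1 0.5 0 0;0 0 0 -1 0.5 0 0;0 0 0 -1 0.5 0 0;0 0 0 -1 0.5 0 0;0 0 0 -1 0.5 0 0;0 0 0 -1 0.5 0 0;0 0 0 -1 0.5 0 0;0 0 0 -1 0.5 0 0;0 0 0 -1 0.5 0 0;0 0 0 0 0 0 0"
}}

```text
time: 3.8
ee_pos: [0.4547, 0.1576, 0.3044]
orientation: [[-0.082, 0.997, 0.002], [0.997, 0.082, -0.001], [-0.001, 0.002, -1.0]]
contact_force: [0.4, -1.2, 0.2]
finger_gap: 0.003
finger_force: 0.0
```

Run:
```python
from h import *
np.set_printoptions(precision=3,suppress=True)
s=state();print(s["time"],s["ee_pos"],s["orientation"],s["contact_force"])
f=grab_frame("wrist");cv2.imwrite("pics/wrist0.png",f["image"]);print(ray(f,320,200))
for q,z in(("lid_blue_top",.121),("coupler",.096),("latch_tab",.135),("jar_white1",.08),("drawbar",.09)):
    for r in spot_in(q,f)[:3]: print(q,round(r["score"],2),np.round(r["box"]),atz(f,*r["box"][:2],z))
```

```text
3.8 [0.455 0.158 0.304] [[-0.082  0.997  0.002]
 [ 0.997  0.082 -0.001]
 [-0.001  0.002 -1.   ]] [ 0.423 -1.213  0.192]
(array([0.449, 0.224, 0.374]), array([ 0.025, -0.27 , -0.962]))
lid_blue_top 0.82 [344. 199.  70.  63.] [0.475 0.156 0.121]
coupler 0.71 [419. 258.  31.  62.] [0.551 0.098 0.096]
jar_white1 0.83 [498. 190.  94.  80.] [0.619 0.165 0.08 ]
jar_white1 0.65 [422. 190.  83.  73.] [0.549 0.159 0.08 ]
drawbar 0.59 [416. 258.  31.  62.] [0.551 0.096 0.09 ]
```

View pics/wrist0.png

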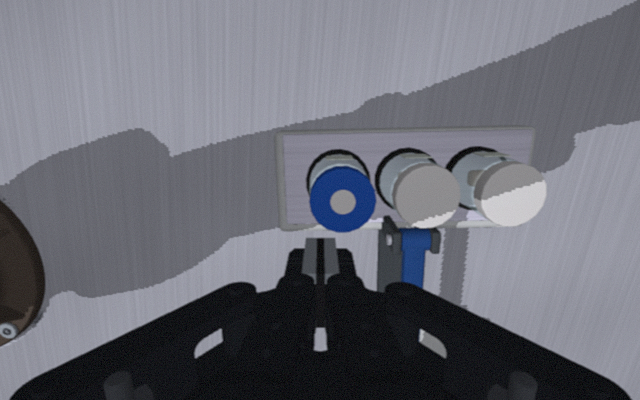

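The wrist view shows the blue lid centred at about (343,201), with white lid tops at (427,196) and (510,194). The bar hinge is at (415,240).

Run:
```python
from h import *
np.set_printoptions(precision=4,suppress=True)
f=grab_frame("wrist");im=f["image"]
g=cv2.medianBlur(cv2.cvtColor(im,cv2.COLOR_BGR2GRAY),5)
c=cv2.HoughCircles(g[120:260,280:580],cv2.HOUGH_GRADIENT,1,50,param1=80,param2=15,minRadius=28,maxRadius=42)
for u,v,r in c[0]: print("circ",u+280,v+120,r,atz(f,u+280,v+120,.114),atz(f,u+280,v+120,.121))
h=cv2.cvtColor(im,cv2.COLOR_BGR2HSV)
m=cv2.inRange(h,(105,150,60),(125,255,255));m[:,385:]=0;m[260:]=0
k=cv2.findNonZero(m);e=cv2.minEnclosingCircle(k);print("blue",e,atz(f,*e[0],.121))
f=grab_frame("scene");h=cv2.cvtColor(f["image"],cv2.COLOR_BGR2HSV)
for n in("scene","side"):
    f=grab_frame(n);h=cv2.cvtColor(f["image"],cv2.COLOR_BGR2HSV)
    m=cv2.inRange(h,(0,150,80),(8,255,255))|cv2.inRange(h,(172,150,80),(180,255,255))
    _,l,st,ce=cv2.connectedComponentsWithStats(m)
    for i in range(1,len(st)):
        if st[i][4]>15: print(n,st[i],ce[i],atz(f,*ce[i],.128))
```

```text
circ 344.5 206.5 32.5 [0.4735 0.1534 0.114 ] [0.4727 0.1555 0.121 ]
circ 410.5 188.5 34.2 [0.5248 0.1733 0.114 ] [0.5227 0.1748 0.121 ]
circ 509.5 195.5 39.2 [0.6057 0.1749 0.114 ] [0.6014 0.1763 0.121 ]
blue ((345.0359191894531, 206.10220336914062), 32.68816375732422) [0.4731 0.1558 0.121 ]
scene [494 173   4   5  18] [495.5 175. ] [0.4201 0.4888 0.128 ]
scene [279 177  10   6  41] [283.3659 179.0488] [ 0.5589 -0.0795  0.128 ]
scene [481 194   4   5  17] [482.4118 196.1176] [0.4987 0.455  0.128 ]
side [329 209   6  14  48] [331.9792 214.6667] [ 0.5636 -0.0828  0.128 ]
```

{"op": "send_rows", "data": {
  "series": "0 0 0 -0.12 0.6 0 0;0 0 0 0 0 1 0;0 0 0 0 0 1 0;0 0 0 0 0 1 0;0 0 0 0 0 0.2 0;0 0 0 0 0 0 0;0 0 0 0 0 0 0"
}}

```text
time: 5.0
ee_pos: [0.4716, 0.1602, 0.2091]
orientation: [[-0.089, 0.996, 0.001], [0.996, 0.089, 0.001], [0.001, 0.001, -1.0]]
contact_force: [-0.3, -0.6, 0.7]
finger_gap: -0.004
finger_force: 0.0
```

Run:
```python
from h import *
s=state();print(s["time"],s["ee_pos"],s["contact_force"])
f=grab_frame("wrist");im=f["image"]
h=cv2.cvtColor(im,cv2.COLOR_BGR2HSV)
cv2.imwrite("pics/w1.png",im)
```

```text
5.0 [0.47155799 0.1601739  0.2090718 ] [-0.29059334 -0.57359207  0.71133239]
```

View pics/w1.png

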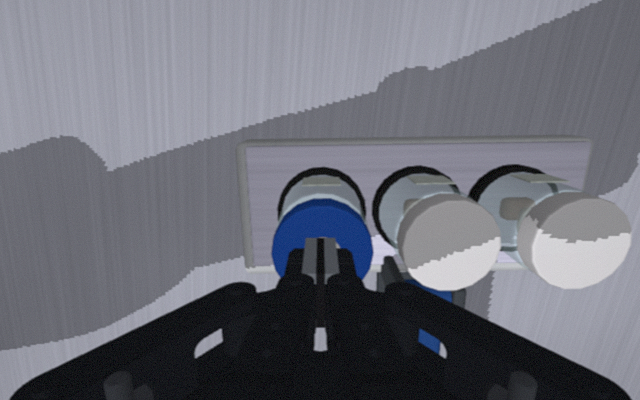

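The lid is centred under the fingertips, at about (322,247), so I can press.

{"op": "send_rows", "data": {
  "series": "0 0 0 0 0 0.3 0;0 0 0 0 0 0.2 0;0 0 0 0 0 0.1 0;0 0 0 0 0 0.1 0;0 0 0 0 0 0.05 0;0 0 0 0 0 0 0;0 0 0 0 0 0 0"
}}

```text
time: 5.75
ee_pos: [0.4713, 0.1602, 0.1865]
orientation: [[-0.089, 0.996, 0.001], [0.996, 0.089, 0.001], [0.001, 0.001, -1.0]]
contact_force: [-3.8, 0.5, 18.0]
finger_gap: 0.002
finger_force: 9.3
```

{"op": "send_rows", "data": {
  "series": "0 0 0 0 0 0.04 0;0 0 0 0 0 0 0;0 0 0 0 0 0 0"
}}

```text
time: 6.05
ee_pos: [0.4713, 0.1602, 0.1863]
orientation: [[-0.089, 0.996, 0.001], [0.996, 0.089, 0.002], [0.002, 0.001, -1.0]]
contact_force: [-9.2, -1.3, 34.6]
finger_gap: 0.001
finger_force: 17.4
```

The lid is fully home: the tip is at 0.113 m, it feels stiff, and the force is 35 N. Next I'll rise and move over towards the tab with the gripper open.

{"op": "send_rows", "data": {
  "series": "0 0 0 0 0 -1 0;0 0 0 0 0 -1 0;0 0 0 0 0 -1 0;0 0 0 -1 0.3 -0.8 85;0 0 0 -1 0.3 0 85;0 0 0 -1 0.3 0 85;0 0 0 -1 0.3 0 85;0 0 0 -1 0.3 0 85;0 0 0 -1 0.3 0 85;0 0 0 -0.6 0.4 0 85;0 0 0 0 0 0 85;0 0 0 0 0 0 85"
}}

```text
time: 7.25
ee_pos: [0.554, -0.0316, 0.2978]
orientation: [[-0.088, 0.996, -0.001], [0.996, 0.088, 0.0], [0.0, -0.001, -1.0]]
contact_force: [-0.7, -1.0, 0.8]
finger_gap: 0.998
finger_force: 0.0
```

```bash
cat > m.py <<'E'
from h import *
np.set_printoptions(precision=4,suppress=True)
import sys
s=state();print(s["time"],s["ee_pos"],s["contact_force"])
f=grab_frame("wrist");im=f["image"];cv2.imwrite(sys.argv[1],im)
for q,z in(("latch_tab",.142),("coupler",.096)):
    for r in spot_in(q,f)[:2]: print(q,round(r["score"],2),np.round(r["box"]),atz(f,*r["box"][:2],z))
h=cv2.cvtColor(im,cv2.COLOR_BGR2HSV)
m=cv2.inRange(h,(0,140,50),(8,255,255))|cv2.inRange(h,(172,140,50),(180,255,255))
_,l,st,ce=cv2.connectedComponentsWithStats(m)
for i in range(1,len(st)):
    if st[i][4]>60: print(st[i],ce[i],atz(f,*ce[i],.142))
E
python3 m.py pics/w2.png
```

```text
7.25 [ 0.554  -0.0316  0.2978] [-0.7171 -0.99    0.757 ]
latch_tab 0.93 [323. 247.  58.  66.] [ 0.5591 -0.0639  0.142 ]
coupler 0.77 [330. 142.  64. 281.] [0.5586 0.0089 0.096 ]
[320 230  16  52 754] [327.1804 255.5146] [ 0.563  -0.0702  0.142 ]
```

View pics/w2.png

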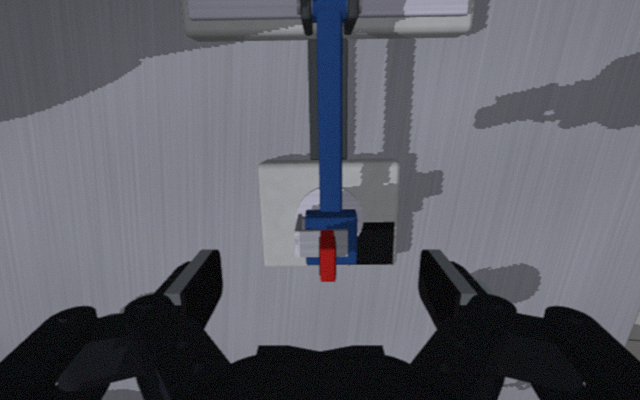

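The bar runs straight down column 330, so the tool yaw matches the shaker. The red tab covers columns 320–336 and rows 230–282, and the coupler is at (331,238). I'll fit the tab box to this.

Run:
```python
from h import *
from scipy.optimize import least_squares
f=grab_frame("wrist");s=state();R=np.array(s["orientation"]);print(s["ee_pos"])
ex,ey=R[:2,1],R[:2,0]
print("bottom",atz(f,328,282,.142)[:2],"top",atz(f,328,230,.1)[:2])
def bb(p):
    P=np.array([proj(f,[*(p+ex*a+ey*b),z]) for a in(-.006,.006) for b in(-.014,.014) for z in(.1,.142)])
    return np.array([*P.min(0),*P.max(0)])
r=least_squares(lambda p:bb(p)-np.array([320,230,336,282]),[.56,-.08],diff_step=1e-4)
d=r.x-np.array(s["ee_pos"])[:2];print(r.x,r.fun,"tool x,y units",d@ey/.03,d@ex/.03)
print("coupler corner check",[proj(f,[*(r.x+ex*(.004+a)+ey*b),.096]) for a in(-.023,.023) for b in(-.023,.023)])
```

```text
[ 0.55383963 -0.03030407  0.29807359]
bottom [ 0.56570753 -0.09060327] top [ 0.56414484 -0.06456196]
[ 0.56434586 -0.07756208] [-0.13558087 -1.1311012   0.13556189  1.05035046] tool x,y units -1.600513657872663 0.20607519810706157
coupler corner check [array([305.46752566, 265.88929675]), array([304.84905564, 217.44189667]), array([356.52254338, 265.89392679]), array([358.08289632, 217.44607897])]
```

{"op": "send_rows", "data": {
  "series": "0 0 0 -0.8 0.2 0 85;0 0 0 -0.8 0 0 85;0 0 0 0 0 1 85;0 0 0 0 0 1 60;0 0 0 0 0 1 60;0 0 0 0 0 0.8 40;0 0 0 0 0 0 40;0 0 0 0 0 0 30;0 0 0 0 0 0 30"
}}

```text
time: 8.35
ee_pos: [0.5653, -0.0786, 0.1857]
orientation: [[-0.089, 0.996, 0.002], [0.996, 0.089, 0.0], [-0.0, 0.002, -1.0]]
contact_force: [0.4, -0.1, -0.2]
finger_gap: 0.353
finger_force: 0.0
```

```bash
python3 m.py pics/w3.png
```

```text
8.35 [ 0.5653 -0.0786  0.1857] [ 0.3872 -0.0628 -0.1889]
latch_tab 0.96 [309. 258.  97. 118.] [ 0.5604 -0.0666  0.142 ]
coupler 0.83 [317. 160. 109. 319.] [ 0.5608 -0.037   0.096 ]
[ 301  219   31   97 2764] [316.081  268.5843] [ 0.5635 -0.0707  0.142 ]
```

View pics/w3.png

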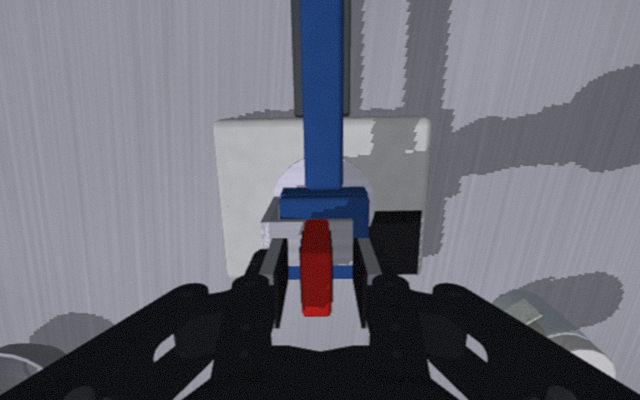

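The tab at (316,268) sits between the pads, which are at about columns 275 and 367. I'll lower a little and close.

{"op": "send_rows", "data": {
  "series": "0 0 0 0 -0.05 0.1 30;0 0 0 0 0 0 8;0 0 0 0 0 0 4;0 0 0 0 0 0 4;0 0 0 0 0 0 4;0 0 0 0 0 0 4"
}}

```text
time: 9.1
ee_pos: [0.5635, -0.0787, 0.1814]
orientation: [[-0.089, 0.996, 0.001], [0.996, 0.089, -0.0], [-0.0, 0.001, -1.0]]
contact_force: [3.6, 0.4, 0.6]
finger_gap: 0.128
finger_force: 59.4
```

{"op": "send_rows", "data": {
  "series": "0 0 0 0 -0.1 0 4;0 0 0 0 -0.1 0 4;0 0 0 0 -0.1 0 4;0 0 0 0 -0.1 0 4;0 0 0 0 0 0 4;0 0 0 0 0 0 4"
}}

```text
time: 9.7
ee_pos: [0.5516, -0.08, 0.1815]
orientation: [[-0.089, 0.996, 0.002], [0.996, 0.089, -0.0], [-0.0, 0.002, -1.0]]
contact_force: [7.2, 1.9, -2.7]
finger_gap: 0.132
finger_force: 59.1
```

The latch is open: 12 mm pulled with 7 N of spring pull. I'll lift along the hinge arc.

{"op": "send_rows", "data": {
  "series": "0 -0.28 0 0.13 0 -0.25 4;0 -0.28 0 0.13 0 -0.25 4;0 -0.28 0 0.13 0 -0.25 4;0 0 0 0 0 0 4;0 0 0 0 0 0 4"
}}

```text
time: 10.2
ee_pos: [0.5506, -0.0667, 0.2035]
orientation: [[-0.09, 0.996, 0.013], [0.989, 0.091, -0.117], [-0.117, 0.002, -0.993]]
contact_force: [6.6, 1.2, -3.6]
finger_gap: 0.136
finger_force: 59.0
```

{"op": "send_rows", "data": {
  "series": "0 -0.28 0 0.13 0 -0.25 4;0 -0.28 0 0.13 0 -0.25 4;0 -0.28 0 0.13 0 -0.25 4;0 -0.28 0 0.13 0 -0.25 4;0 -0.28 0 0.13 0 -0.25 4;0 -0.28 0 0.13 0 -0.25 4;0 0 0 0 0 0 4;0 0 0 0 0 0 4;0 0 0 0 0 0 4;0 0 0 0 0 0 4"
}}

```text
time: 11.2
ee_pos: [0.5473, -0.0334, 0.2414]
orientation: [[-0.085, 0.996, 0.032], [0.935, 0.091, -0.342], [-0.343, 0.001, -0.939]]
contact_force: [6.7, 5.4, -8.3]
finger_gap: 0.133
finger_force: 58.9
```

Run:
```python
from h import *
s=state();print(s["contact_force"],s["finger_force"],np.max(np.abs(s["qvel"])))
a=grab_frame("side")
b=grab_frame("wrist")["image"]
i=cv2.resize(a["image"][140:290,220:400],(480,400),interpolation=cv2.INTER_CUBIC)
cv2.imwrite("pics/e.png",np.hstack([i,cv2.resize(b[:,160:480],(320,400))]))
```

```text
[ 6.68156015  5.36407274 -8.34908655] 58.86967420578003 0.14680406262019616
```

View pics/e.png

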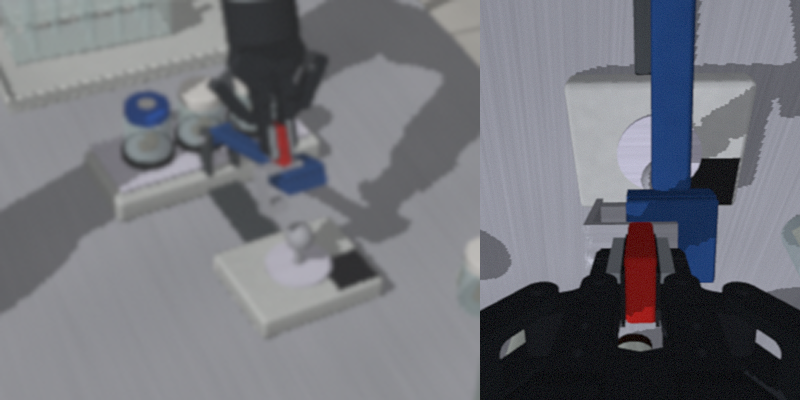

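The side view (left) shows the coupler well clear of the exposed ball stud, and the wrist view (right) shows the tab held firmly between the pads. The tilt of about 0.35 rad means roughly 64 mm of lift.

```bash
python3 -c "
from station import *
print(finish_job())"
```

```text
the job is handed in; nothing more can be done
None
```

The job is handed in but no verdict came back: the blue lid is pressed home, the latch was pulled open about 12 mm, and the gripper is holding the drawbar's end still, about 6 cm above where it lay (estimated from the gripper's tilt).

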